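Load the tray of washed housings into the drying box

ROBOT

A 7-joint arm with a two-finger parallel gripper is mounted at the origin on the work surface. World frame = base frame: x ahead of the robot, y to its left, z up, the work surface at z = 0. Lengths are in m, angles in rad, forces in N, time in s.
With the tool pointing down it reaches from about 0.4 to 0.85 m from the base axis. Payload 10.4 kg.
Tool frame: the origin (TCP) lies at the very end of the fingers, on their centre line; the grasp point (between the pads) lies 19 mm behind it (manip.tcp_to_grasp is the distance from the TCP to the grasp point, in m); x points along the fingers, y is the direction in which the jaws open and shut, and the axes are right-handed (so a half turn about x gives the same grasp; the last joint's range is limited). The gripper opens to 85 mm and grips with 20 to 120 N. Pads are 22 mm wide; open, the fingers measure 114 mm over their backs; the gripper's body (76 mm by 85 mm) begins 54 mm behind the grasp point. The pads swing forward as they close: fully open they stand 13 mm farther back than shut.
Start: joints at [1.303, 0.332, -0.065, 1.46, 0.022, 1.35, -0.088], TCP at [0.151, -0.606, 0.231] pointing down, gripper open.
Joint ranges: [-2.6, 2.6], [-0.5, 2.12], [-1.47, 1.34], [0.16, 2.42], [-1.27, 4.41], [0.06, 2.06], [-2.6, 2.6]. Speed limits (rad/s): [2.22, 2.22, 2.79, 2.79, 3.14, 3.14, 3.14].

INTERFACE

Orientations are given as a unit quaternion [x, y, z, w].
In Python, from workcell import manip, cams, hand_in gives the robot as it stands.
- The arm moves only by the shell command python3 -m handwheel 'ROWS' [FORCE]. ROWS is text: rows parted by semicolons, each of 7 numbers parted by spaces: the shift along the tool's x, y, z in mm, then the turn, a rotation vector about the tool's x, y, z in rad, then the finger opening in mm, from 0 to 85.4. A call has 1 to 8 rows; each row shifts and turns the commanded pose from where the row before left it, along the tool's axes as they then stand; what a row does not reach is not made up. A row lasts 1/10 s, in which the tool goes at most 50 mm and 8.59 degrees, less where a joint would pass 70% of its speed; a pose out of reach is approached as far as the arm can. A call with a gripper value outside its range is refused whole. The fingers move at their own pace and stop on an object; FORCE is the grip in N (left out, the last holds). Time passes only in rows, so rows that do not move let the fingers close. It gives the time, the measured TCP pose, the force and the opening at its end, in the units of the state.
- manip.get_obs(): the state, without advancing time (a new reading comes with each control period).
- cams.camera(name): name is "scene" or "top" or "wrist"; returns a dict with "color" (384x512x3 uint8, blue, green, red), "depth" (384x512 float32, m along the optical axis (not along the pixel's ray), 0 where there is no reading), "camera_matrix" (3x3 intrinsics, pixels), "origin" and "attitude" of the camera in the world; the wrist camera has in their place "T_tool_cam" (4x4, takes a point from camera to tool coordinates, whose origin is the TCP and whose axes are the tool frame's). Camera axes: x right, y down, z forward; pixel columns grow to the right and rows downward; lengths in m; the calibration is good to about 2 mm. A picture is of the moment at which its call begins: read the wrist's pose just before it.
- hand_in(): hands the job in, once; it reports no verdict.
Trained networks look in the newest picture that a camera, given by its name, has taken for a name from the list of things; names that differ only in an ending like _2 or _b are one class to them, and where a whole thing is asked for, a point or a joint stands for the part that bears it (a point fixed in the world has none). Each returns a list of dicts, best first, with "conf" (0 to 1); they miss things now and then, are a little off and sometimes report something else, mostly with a low value. They report only what shows in the picture. A call takes as long as a camera call. They do not tell look-alikes from the thing itself.
- cams.recognise(camera, thing): "box" ([left, top, width, height] in pixels, round what is visible of it).
- cams.outline_of(camera, thing): "region" (384x512 bool, what is visible of it) and "box" ([left, top, width, height] in pixels, round what is visible of it).
The state is a dict: "clock": time; "joint_pos": joint angles; "joint_velocities": joint speeds; "tau": joint torques, N m; "position": TCP position; "ee_rot": TCP orientation; "ft_force": force on the tool from outside, world axes, zero at the start; "torque": the same for the moment, N m; "grip_width": opening from 0.0 (shut) to 1.0 (fully open).
Only numpy, scipy, OpenCV 4.12 (cv2) and the standard library are available. Lean on these libraries where they do the work, as an engineer would, in place of code of your own. Each camera call takes 0.05 s, during which the arm holds its last target.

TASK

Lift the blue tray with its two bearing housings out of the white rinse basin and set it down on the loading shelf in front of the green drying box, letting go of it there. Then slide it fully home in the slot of the box, with both housings still in their compartments, and leave the other things on the bench where they are.

Things in the scene. Friction and masses are not known exactly. Their poses are not given: they have to be found in the camera images.
- tray: blue open sheet-metal tray, 160 long (x) x 110 wide (y) x 30 high, walls 3, a divider 21 high across its middle, about 0.4 kg. Origin: centre of its underside; z up; its +x end goes into the drying box first, the front pull is at its -x end. It starts in the rinse basin, only about 8 from the basin's walls, so there it can be grasped only by the carrying handle.
- carry_handle (a point): middle of the orange carrying handle over the tray's centre: rigid bar along tray y, 72 long, 10 thick (x), 14 high, on two dark posts at y = +-32. The point is 68 above the tray's underside, the bar's top 75. It passes under the roof of the drying box but a gripper does not. Axes as the tray.
- front_pull (a point): middle of the orange front pull: rigid bar along tray y, 70 long, 10 thick (x), 14 high, held in front of the tray's -x end wall by two dark struts at y = +-31, with 45 free between wall and bar. The point is at tray x = -130, 40 above the tray's underside. Axes as the tray.
- housing_a: aluminium bearing housing, flange 60 diameter x 8 and hub 36 diameter, 22 high in all, 0.12 kg; lies loose in the tray's +x compartment. Origin: centre of its underside.
- housing_b: the same, in the tray's -x compartment.
- basin: white rinse basin, 239 x 134 outside, 55 high, 4 walls and floor, fixed to the bench. Origin: centre of its underside; x is its long axis. It stands to the left or to the right, the red bin on the other side.
- dryer: green drying box with a see-through roof and a steel loading shelf in front, fixed. Origin: on the bench below the middle of its mouth (front edge of the roof); +x points into the bay, z up. Roof: underside 111 and top 122 above the bench; a blower on its back (x 115 to 165) rises to 197. The bay is 120 wide; a flare at the mouth (x -33 to 0) widens to about 150.
- mouth (a point): middle of the bay's floor at the mouth (x = 0 of the drying box, 20 above the bench); axes as the box. The stop is the bay's back wall, 135 inside. Fully home, the tray's +x end touches it: the tray's origin is then 55 inside the mouth, its -x end wall 25 and its front pull 75 outside. Strips 7 above the tray's rim form the side slots. Sliding the tray takes 2 to 8 N.
- shelf (a point): centre of the loading shelf's top face, at x = -100 of the drying box, 20 above the bench; axes as the box. Shelf and bay floor are one flat steel plate at this height, 170 wide, from x = -220 to +160 of the box. A tray centred on this point stands clear of the roof (20 short of the mouth), its front pull sticking out 10 beyond the shelf.
- bin: red open plastic bin, 200 x 130 x 60 high, with a brush lying in it; a bystander, leave it. Origin: centre of its underside.
- cleaner: yellow bottle with blue cap, 66 diameter, 170 high; a bystander, leave it. Origin: centre of its underside.
- jar: pale jar with a white lid, 72 diameter, 90 high; a bystander, leave it. Origin: centre of its underside.
- mug: white mug, 80 diameter, 90 high, handle to its +y; a bystander, leave it. Origin: centre of its underside.
- wrench: steel wrench 170 long lying flat; a bystander, leave it. Origin: on the bench, near its middle.
- block: wooden block 90 x 60 x 50 high; a bystander, leave it. Origin: centre of its underside.
Mind the look-alikes: they are no part of the job. What is shaped like the housing_b but purple or yellow is not meant.

How it is judged:
By the outcome, as a careful person would: the job done as asked, in the order asked, and still so for the second after the job is handed in, with the robot touching nothing.
It also fails if it takes over 58 s, if anything falls off the work surface, if the arm or the gripper's body presses on something with over 40 N, if the wrist force passes 120 N, or if a joint passes its speed limit or range.

## Working session

There is one attempt and no reset: what is moved stays moved. The work goes in short steps, Python scripts to look and compute and a shell command to move; the robot and the scene stay as the last step left them, time stands still between calls to the robot, and variables do not carry over. Pictures are saved under pics/ and viewed, and the job is handed in when it is done.

```bash
ls; mkdir -p pics; cat > h.py <<'E'
import numpy as np, cv2
from scipy.spatial.transform import Rotation as R
from workcell import manip, cams, hand_in
def pose(c,o=None):
    if 'T_tool_cam' in c:
        T=np.eye(4);T[:3,:3]=R.from_quat(o['ee_rot']).as_matrix();T[:3,3]=o['position'];return T@np.array(c['T_tool_cam'])
    a=np.array(c['attitude'],float);T=np.eye(4)
    T[:3,:3]=a if a.shape==(3,3) else R.from_quat(a).as_matrix()
    T[:3,3]=c['origin'];return T
def cloud(c,T):
    d=c['depth'];K=np.array(c['camera_matrix']);v,u=np.mgrid[:d.shape[0],:d.shape[1]]
    P=np.stack([(u-K[0,2])/K[0,0]*d,(v-K[1,2])/K[1,1]*d,d],-1)
    return P@T[:3,:3].T+T[:3,3]
E
python3 - <<'E'
from h import *
o=manip.get_obs();print(o, manip.tcp_to_grasp)
for n in ['scene','top','wrist']:
    c=cams.camera(n)
    cv2.imwrite(f'pics/{n}0.png',c['color'])
    print(n,c.get('origin'),c.get('attitude'),c['camera_matrix'],c.get('T_tool_cam'))
    if n!='wrist':
        for t in ['tray','carry_handle','front_pull','housing_a','basin','dryer','bin','cleaner','jar','mug','wrench','block']:
            print(t,[(np.round(r['box']).tolist(),round(r['conf'],2)) for r in cams.recognise(n,t)])
E
```

```text
pics
{'clock': 0.0, 'joint_pos': array([ 1.3033874 ,  0.33287295, -0.06471816,  1.46095367,  0.02157829,
        1.34989504, -0.08848658]), 'joint_velocities': array([ 0.00017197,  0.00092863, -0.00051816, -0.00078807,  0.00162938,
        0.00027274,  0.00277662]), 'tau': array([-1.20097655e-03, -6.25448298e+01,  4.81948885e-02, -3.91598904e+01,
        1.60377729e-02,  1.00644995e-02, -3.34780839e-05]), 'position': array([ 0.15140158, -0.60599222,  0.2305094 ]), 'ee_rot': array([-0.70173805, -0.086855  ,  0.70188984, -0.08585209]), 'ft_force': array([ 0.64834737, -0.49776352,  0.19517728]), 'torque': array([-0.03706164, -0.0105192 , -0.01768825]), 'grip_width': 0.9990482800701165} 0.0187
scene [ 1.69123535 -0.44498208  1.00778863] [ 0.73048504  0.51246467 -0.24838236 -0.37693206] [[443.79142982   0.         260.27449992]
 [  0.         443.79142982 191.28586529]
 [  0.           0.           1.        ]] None
tray [([310.0, 162.0, 44.0, 31.0], 0.55)]
carry_handle [([310.0, 162.0, 38.0, 32.0], 0.66)]
front_pull [([311.0, 168.0, 41.0, 28.0], 0.63)]
housing_a [([357.0, 164.0, 14.0, 10
[... 1470 characters left out ...]
bin [([339.0, 157.0, 52.0, 68.0], 0.65), ([341.0, 99.0, 32.0, 32.0], 0.45)]
cleaner [([162.0, 99.0, 31.0, 34.0], 0.85)]
jar []
mug [([382.0, 255.0, 43.0, 28.0], 0.77), ([138.0, 159.0, 41.0, 71.0], 0.58)]
wrench [([99.0, 150.0, 11.0, 48.0], 0.62)]
block [([406.0, 140.0, 29.0, 32.0], 0.7)]
wrist None None [[269.7692701    0.         256.63451482]
 [  0.         269.7692701  191.40693145]
 [  0.           0.           1.        ]] [[ 4.17900042e-04 -2.93526599e-01  9.55950815e-01 -1.42741245e-01]
 [ 9.99999903e-01  2.53678354e-04 -3.59263941e-04  4.49285015e-04]
 [-1.37050506e-04  9.55950873e-01  2.93526677e-01 -7.51397323e-02]
 [ 0.00000000e+00  0.00000000e+00  0.00000000e+00  1.00000000e+00]]
```

```bash
python3 - <<'E'
import cv2
a=cv2.imread('pics/top0.png');cv2.imwrite('pics/top0b.png',cv2.resize(a,None,fx=1.5,fy=1.5,interpolation=cv2.INTER_CUBIC))
cv2.imwrite('pics/top0crop.png',cv2.resize(a[50:290,80:300],None,fx=2.5,fy=2.5,interpolation=cv2.INTER_CUBIC))
a=cv2.imread('pics/scene0.png');cv2.imwrite('pics/scene0b.png',cv2.resize(a[120:300,90:420],None,fx=2.4,fy=2.4,interpolation=cv2.INTER_CUBIC))
E
```

```text
(no output)
```

View pics/top0b.png

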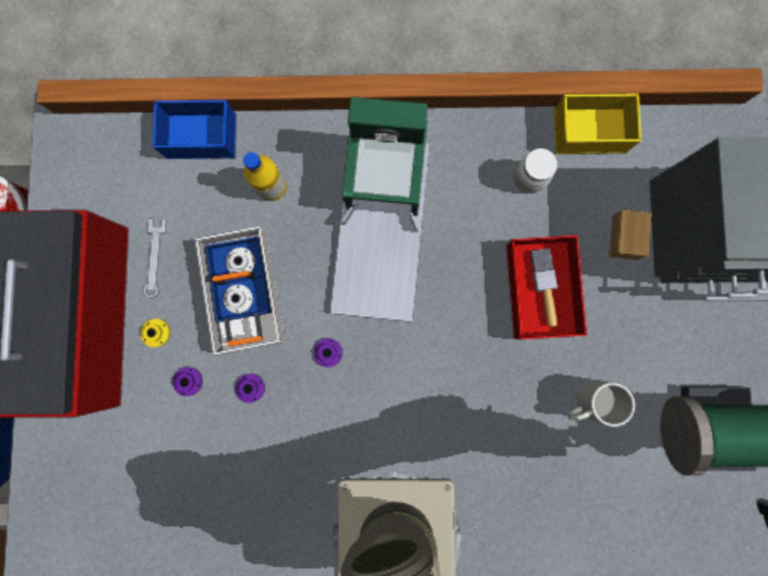

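View pics/top0crop.png

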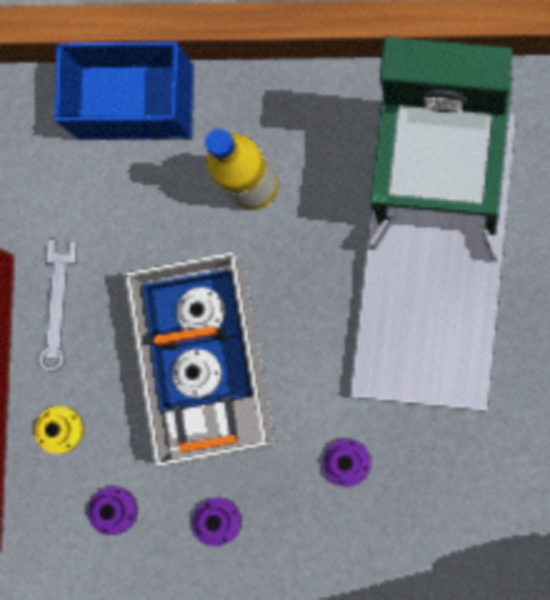

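View pics/scene0b.png

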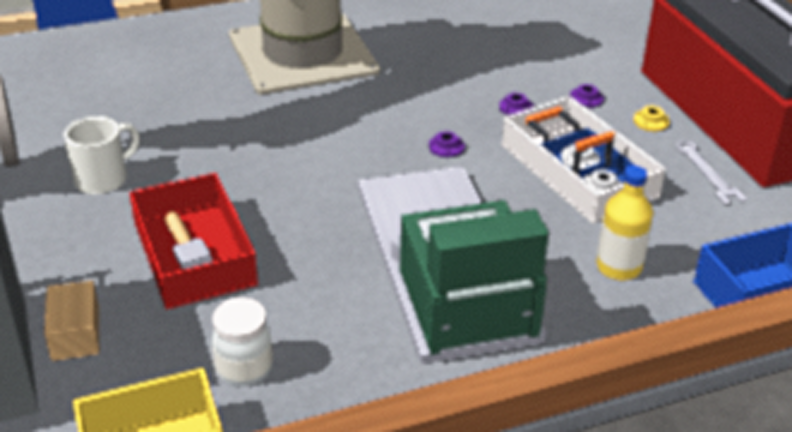

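```bash
python3 - <<'E'
from h import *
c=cams.camera('top');T=pose(c);P=cloud(c,T);np.savez('top0.npz',P=P,col=c['color'])
hsv=cv2.cvtColor(c['color'],cv2.COLOR_BGR2HSV)
def rep(n,m):
    q=P[m];r=cv2.minAreaRect((q[:,:2]*1000).astype(np.float32));print(n,m.sum(),'mean',q.mean(0).round(4),'min',q.min(0).round(3),'max',q.max(0).round(3),'rect',np.round(r[0],1),np.round(r[1],1),round(r[2],1), 'zmed',np.median(q[:,2]).round(4))
H,S,V=cv2.split(hsv)
v,u=np.mgrid[:384,:512]
reg=(u>130)&(u<190)&(v>145)&(v<240)
org=(H>4)&(H<17)&(S>150)&(V>100)&reg
n,l=cv2.connectedComponents(org.astype(np.uint8))
for i in range(1,n):
    if (l==i).sum()>8: rep('org%d'%i,(l==i))
blue=(H>105)&(H<125)&(S>130)&reg; rep('blue',blue)
basin=(S<50)&(P[...,2]>.045)&(P[...,2]<.062)&reg; rep('basin',basin)
green=(H>55)&(H<90)&(S>80)&(u>215)&(u<300)&(v>60)&(v<150)
for lo,hi in((.10,.135),(.18,.21)): rep('green%g'%lo,green&(P[...,2]>lo)&(P[...,2]<hi))
sh=(P[...,2]>.012)&(P[...,2]<.03)&(u>215)&(u<295)&(v>140)&(v<215); rep('shelf',sh)
tab=(u>280)&(u<320)&(v>230)&(v<260);rep('table',tab)
for n,(a,b,d,e) in dict(cleaner=(162,99,31,34),jar=(345,97,30,32),mug=(382,252,43,32),redbox=(0,140,85,140),black=(430,90,80,110),grn=(440,255,70,60)).items():
    m=(u>a)&(u<a+d)&(v>b)&(v<b+e)&(P[...,2]>.03)&(P[...,2]<1); rep(n,m)
E
```

```text
org1 85 mean [0.5216 0.3206 0.0882] min [ 0.396 -0.001  0.022] max [0.531 0.376 1.1  ] rect [476.2 181.7] [396.2  37.7] 71.8 zmed 0.0776
org2 71 mean [0.3961 0.3005 0.0494] min [0.387 0.266 0.046] max [0.405 0.333 0.054] rect [396.3 299.6] [ 9.4 67.9] 8.7 zmed 0.0492
blue 1046 mean [0.526  0.3273 0.0174] min [ 0.396 -0.001 -0.001] max [0.609 0.398 1.1  ] rect [508.6 196.8] [417.9 177.3] 83.4 zmed 0.0072
basin 515 mean [0.4904 0.3184 0.0514] min [0.372 0.229 0.045] max [0.627 0.401 0.061] rect [498.8 316.8] [238.8 135.5] 10.7 zmed 0.0521
green0.1 646 mean [0.7098 0.022  0.121 ] min [ 0.655 -0.061  0.101] max [0.794 0.098 0.135] rect [731.4  18.4] [146.4 140.9] 84.1 zmed 0.1209
green0.18 979 mean [0.7971 0.0096 0.1949] min [ 0.768 -0.06   0.18 ] max [0.827 0.08  0.2  ] rect [799.6  10.3] [139.   51.8] 84.4 zmed 0.1956
shelf 3797 mean [0.5516 0.0357 0.0189] min [ 0.437 -0.059  0.012] max [0.665 0.132 0.03 ] rect [558.1  36.4] [170.3 230.5] 83.8 zmed 0.0189
table 1131 mean [ 0.3389 -0.1142  0.0039] min [ 0.296 -0.175 -0.008] max [ 3.96e-01 -1.00e-03  1.10e+00] rect [341.2 -86.3] [180.2  
[... 177 characters left out ...]
26 -0.2846  0.0783] min [ 0.703 -0.347  0.03 ] max [ 0.794 -0.255  0.095] rect [ 743.9 -306.3] [ 69.5 106.4] 18.2 zmed 0.0878
mug 585 mean [ 0.274  -0.4051  0.067 ] min [ 0.237 -0.446  0.03 ] max [ 0.316 -0.344  0.095] rect [ 277.4 -397.9] [99.7 78.8] 82.5 zmed 0.0706
redbox 10484 mean [0.449  0.6062 0.1597] min [0.262 0.565 0.03 ] max [0.64  0.705 0.229] rect [450.8 635.2] [378.4 140.2] 0.0 zmed 0.1864
black 6623 mean [ 0.6088 -0.5614  0.1769] min [ 0.471 -0.729  0.03 ] max [ 0.732 -0.504  0.244] rect [ 583.4 -593.5] [310.4 174.4] 27.4 zmed 0.2032
grn 3171 mean [ 0.2299 -0.5675  0.1234] min [ 0.142 -0.7    0.03 ] max [ 0.301 -0.518  0.172] rect [ 222.2 -608.8] [181.4 159.1] 89.4 zmed 0.1388
```

```bash
cat >> h.py <<'E'
def go(p,yaw_y,tilt=0):
    """target TCP p(m), tool y along world angle yaw_y(deg): print shift in present tool axes mm and turn"""
    o=manip.get_obs();M=R.from_quat(o['ee_rot']);m=M.as_matrix()
    for s in (0,180):
        a=np.radians(yaw_y+s);y=np.array([np.cos(a),np.sin(a),0]);x=np.array([0,0,-1.]);N=np.stack([x,y,np.cross(x,y)],1)
        print('turn(rad)',(M.inv()*R.from_matrix(N)).as_rotvec().round(4),'shift after turn',(N.T@(np.array(p)-o['position'])*1000).round(1))
    print('shift now',(m.T@(np.array(p)-o['position'])*1000).round(1))
    print('pos',o['position'].round(4),'F',np.array(o['ft_force']).round(1),'grip',round(o['grip_width'],3),'t',round(o['clock'],2)); print(m.round(3))
E
python3 - <<'E'
from h import *
go([.525,.323,.3],10.8)
d=np.load('top0.npz');P=d['P'];hsv=cv2.cvtColor(d['col'],cv2.COLOR_BGR2HSV);H,S,V=cv2.split(hsv);v,u=np.mgrid[:384,:512]
reg=(u>130)&(u<190)&(v>145)&(v<240)
ok=(P[...,2]<.3)
g=(H>4)&(H<17)&(S>120)&(V>100)&reg&ok
for lo,hi in((.066,.085),(.04,.06)):
    q=P[g&(P[...,2]>lo)&(P[...,2]<hi)];print(len(q),q.mean(0).round(4),np.median(q[:,2]),[np.round(a,1) for a in cv2.minAreaRect((q[:,:2]*1000).astype(np.float32))])
# dryer: roof+blower in candidate frame
for yaw in (-5,-5.5,-6,-6.5):
    a=np.radians(yaw);ex=np.array([np.cos(a),np.sin(a)]);ey=np.array([-ex[1],ex[0]])
    gr=(H>55)&(H<90)&(S>80)&(u>215)&(u<300)&(v>60)&(v<150)&ok
    out=[]
    for m in (gr&(P[...,2]>.185),gr&(P[...,2]>.112)&(P[...,2]<.13),(P[...,2]>.014)&(P[...,2]<.026)&(u>215)&(u<295)&(v>150)&(v<215)):
        q=P[m][:,:2];out.append((np.percentile(q@ex,[.5,99.5]).round(4),np.percentile(q@ey,[.5,99.5]).round(4)))
    print(yaw,out)
print(P[reg&ok&(H>105)&(H<125)&(S>130)][:,2].mean())
E
```

```text
turn(rad) [-1.5145e+00  0.0000e+00 -1.0000e-04] shift after turn [ -68.7  541.1 -842.9]
turn(rad) [ 1.6271e+00 -1.0000e-04 -0.0000e+00] shift after turn [ -68.7 -541.1  842.9]
shift now [ -68.7 -811.1 -587.6]
pos [ 0.1515 -0.6064  0.2313] F [-0.6 -0.4  0.6] grip 1.003 t 1.4
[[ 0.     0.242 -0.97 ]
 [-0.    -0.97  -0.242]
 [-1.     0.    -0.   ]]
86 [0.5235 0.3231 0.077 ] 0.07760168765286402 [array([524.7, 321.9]), array([10.4, 69.8]), np.float64(9.9)]
78 [0.3961 0.3002 0.0491] 0.04892355324795217 [array([396.5, 299.7]), array([10. , 67.9]), np.float64(9.6)]
-5 [(array([0.7709, 0.8202]), array([0.0115, 0.1483])), (array([0.6561, 0.786 ]), array([0.0086, 0.1553])), (array([0.4383, 0.6293]), array([0.0005, 0.1689]))]
-5.5 [(array([0.7705, 0.8196]), array([0.0185, 0.1551])), (array([0.6559, 0.7858]), array([0.0155, 0.1613])), (array([0.4377, 0.6291]), array([0.0054, 0.1736]))]
-6 [(array([0.7698, 0.819 ]), array([0.0255, 0.1618])), (array([0.6552, 0.7855]), array([0.0225, 0.1673])), (array([0.4369, 0.6289]), array([0.0102, 0.1781]))]
-6.5 [(array([0.769 , 0.8185]), array([0.0325, 0.1686])), (array([0.6543, 0.7851]), array([0.029 , 0.1737])), (array([0.436 , 0.6284]), array([0.0149, 0.1826]))]
0.012251170518439995
```

View pics/wrist0.png

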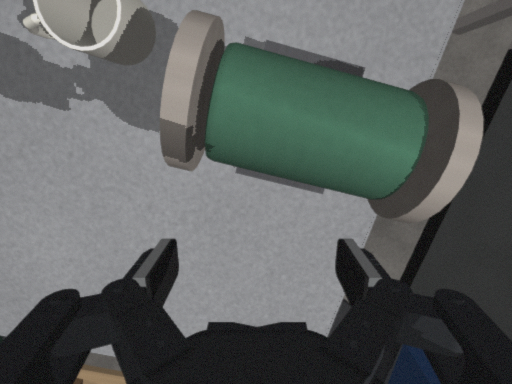

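View pics/scene0.png

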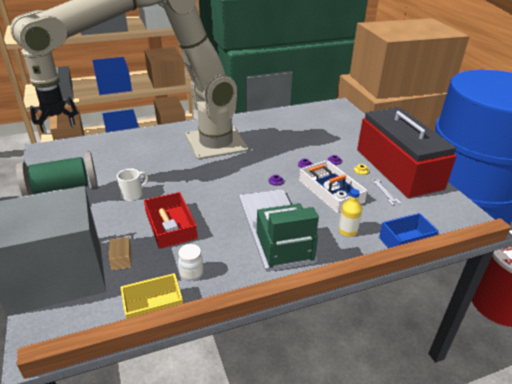

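Candidates (top picture pixels). Tray: the blue tray with orange bars in the white basin (158,195), against the plain blue bin (130,85). Housings: the two silver ones in the tray (159,173) and (157,199), against the purple (125,254), (166,258), (218,235) and the yellow (103,221). I choose the tray with the orange bars in the basin, and the close crop already viewed confirms it: it has a handle, a front pull at its near end and two silver housings.

```bash
python3 -m handwheel '-40 0 0 0 0 0 85; -40 0 -30 -0.04 0 0 85; 0 0 -50 -0.08 0 0 85; 0 0 -50 -0.08 0 0 85; 0 0 -50 -0.08 0 0 85; 0 0 -50 -0.08 0 0 85; 0 0 -50 -0.08 0 0 85; 0 0 -50 -0.08 0 0 85' 
python3 -m handwheel '0 0 -50 -0.08 0 0 85; 0 0 -50 -0.08 0 0 85; 0 0 -50 -0.08 0 0 85; 0 0 -50 -0.08 0 0 85; 0 0 -50 -0.08 0 0 85; 0 0 -50 -0.08 0 0 85; 0 0 -50 -0.08 0 0 85; 0 0 0 0 0 0 85' 
python3 - <<'E'
from h import *
go([.525,.323,.3],10.5)
E
```

```text
clock: 2.2
position: [0.4451, -0.4594, 0.3112]
ee_rot: [0.656, 0.265, -0.656, 0.265]
ft_force: [0.9, -0.4, 0.7]
grip_width: 0.996
clock: 3.0
position: [0.6309, -0.1593, 0.3115]
ee_rot: [0.556, 0.44, -0.553, 0.438]
ft_force: [-0.9, 0.1, -0.2]
grip_width: 0.997
turn(rad) [-0.415  -0.0044 -0.001 ] shift after turn [  11.5  -16.2 -493.6]
turn(rad) [ 2.7266e+00 -1.4000e-03  6.1000e-03] shift after turn [ 11.5  16.2 493.6]
shift now [  13.5 -213.8 -445.1]
pos [ 0.6309 -0.1593  0.3115] F [-0.9  0.1 -0.2] grip 0.997 t 3.0
[[ 0.001  0.973 -0.23 ]
 [ 0.004 -0.23  -0.973]
 [-1.     0.    -0.005]]
```

```bash
python3 -m handwheel '0 -20 -50 -0.08 0 0 85; 0 -20 -40 -0.06 0 0 85; 0 0 0 0 0 0 85' 
python3 - <<'E'
from h import *
o=manip.get_obs();c=cams.camera('wrist');T=pose(c,o);P=cloud(c,T);np.savez('w1.npz',P=P,col=c['color'])
cv2.imwrite('pics/w1.png',c['color'])
go([.525,.323,.3],10.5)
E
```

```text
clock: 3.3
position: [0.6082, -0.0689, 0.3124]
ee_rot: [0.524, 0.476, -0.522, 0.475]
ft_force: [0.2, 0.7, 0.5]
grip_width: 0.999
turn(rad) [-0.2836 -0.0003 -0.0011] shift after turn [  12.1  -10.1 -404.6]
turn(rad) [ 2.858e+00 -1.600e-03  4.000e-04] shift after turn [ 12.1  10.1 404.6]
shift now [  12.2 -122.9 -385.6]
pos [ 0.6087 -0.073   0.3121] F [-0.1 -0.6 -0. ] grip 0.998 t 3.35
[[ 0.001  0.995 -0.1  ]
 [ 0.    -0.1   -0.995]
 [-1.     0.001 -0.   ]]
```

View pics/w1.png

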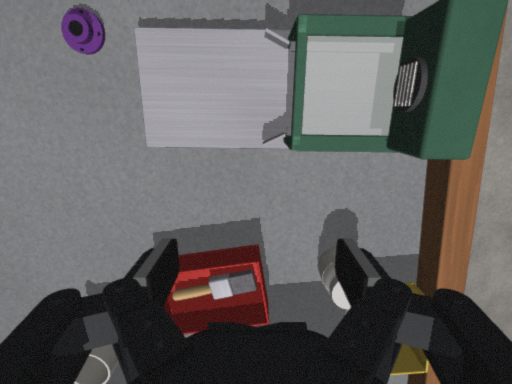

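The picture shows the shelf at (140–290, 30–148), and the roof's front edge near column 295. The flares are at (278,38) and (275,132), and a purple look-alike sits at (83,30).

```bash
python3 - <<'E'
from h import *
d=np.load('w1.npz');P=d['P'];hsv=cv2.cvtColor(d['col'],cv2.COLOR_BGR2HSV);H,S,V=cv2.split(hsv);v,u=np.mgrid[:384,:512]
gr=(H>55)&(H<90)&(S>80)&(u>280)&(v<170)
ms=dict(roof=gr&(P[...,2]>.112)&(P[...,2]<.13)&(u<405),shelf=(P[...,2]>.012)&(P[...,2]<.028)&(u<290)&(u>120)&(v<160)&(v>10))
for n,m in ms.items():
    q=P[m];print(n,np.median(q[:,2]),[np.round(a,2) for a in cv2.minAreaRect((q[:,:2]*1000).astype(np.float32))])
for yaw in (-5,-5.5,-6,-6.5):
    a=np.radians(yaw);ex=np.array([np.cos(a),np.sin(a)]);ey=np.array([-ex[1],ex[0]])
    print(yaw,[(np.percentile(P[m][:,:2]@ex,[.5,99.5]).round(4),np.percentile(P[m][:,:2]@ey,[.5,99.5]).round(4)) for m in ms.values()])
# roof front edge line fit: per row first roof px
m=ms['roof'];pts=[]
for r in range(25,140):
    k=np.where(m[r])[0]
    if len(k): pts.append(P[r,k[0]])
pts=np.array(pts);f=cv2.fitLine((pts[:,:2]*1000).astype(np.float32),cv2.DIST_HUBER,0,.01,.01).ravel();print('front edge',f,np.degrees(np.arctan2(f[0],f[1])))
E
python3 -m handwheel '0 -10 -50 -0.08 0 0 85; 0 -10 -50 -0.08 0 0 85; 0 -10 -50 -0.08 0 0 85; 0 0 -50 -0.0436 0 0 85; 0 0 -50 0 0 0 85; 0 0 -50 0 0 0 85; 0 0 0 0 0 0 85; 0 0 0 0 0 0 85' 
python3 - <<'E'
from h import *
o=manip.get_obs();c=cams.camera('wrist');T=pose(c,o);P=cloud(c,T);np.savez('w2.npz',P=P,col=c['color'])
cv2.imwrite('pics/w2.png',c['color'])
go([.525,.323,.3],10.5)
E
```

```text
roof 0.12206500072327245 [array([721.75,  19.86]), array([145.8, 123.7]), np.float64(84.38)]
shelf 0.020258366852840215 [array([555.63,  37.48]), array([170.3 , 229.25]), np.float64(83.83)]
-5 [(array([0.656 , 0.7729]), array([0.0098, 0.1554])), (array([0.438 , 0.6611]), array([0.0014, 0.1703]))]
-5.5 [(array([0.6557, 0.7717]), array([0.0163, 0.1614])), (array([0.4373, 0.6602]), array([0.0063, 0.1746]))]
-6 [(array([0.6549, 0.7707]), array([0.0227, 0.1674])), (array([0.4364, 0.6595]), array([0.0116, 0.1792]))]
-6.5 [(array([0.654 , 0.7698]), array([0.029 , 0.1737])), (array([0.4355, 0.6588]), array([0.0162, 0.1839]))]
front edge [1.0612643e-01 9.9435264e-01 6.6169598e+02 2.2936464e+01] 6.0920687
clock: 4.15
position: [0.5593, 0.2192, 0.3111]
ee_rot: [0.453, 0.543, -0.453, 0.543]
ft_force: [0.6, -1.3, -0.3]
grip_width: 0.992
turn(rad) [-0.0073  0.0008  0.0001] shift after turn [  11.   -15.1 -110. ]
turn(rad) [ 3.1343e+00  1.0000e-04 -1.2000e-03] shift after turn [ 11.   15.1 110. ]
shift now [  11.   -15.9 -109.9]
pos [0.5599 0.2176 0.311 ] F [ 0.1 -0.2  0.4] grip 0.994 t 4.2
[[ 0.     0.985  0.175]
 [-0.001  0.175 -0.985]
 [-1.    -0.     0.001]]
```

View pics/w2.png

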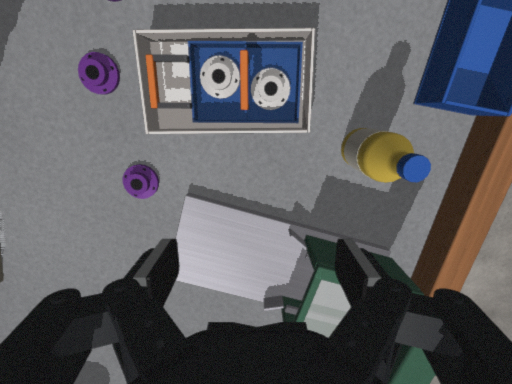

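The basin shows at (135–315, 30–132). In it is the blue tray with its carry handle at (244,80), its front pull at (152,80) and silver housings at (220,76) and (270,88). The purple look-alikes lie outside it.

```bash
python3 - <<'E'
from h import *
d=np.load('w2.npz');P=d['P'];hsv=cv2.cvtColor(d['col'],cv2.COLOR_BGR2HSV);H,S,V=cv2.split(hsv);v,u=np.mgrid[:384,:512]
reg=(u>130)&(u<320)&(v>20)&(v<140)
g=(H>4)&(H<17)&(S>120)&(V>100)&reg
C=[]
for a,b,lo in((230,260,.07),(140,165,.042)):
    q=P[g&(u>a)&(u<b)&(P[...,2]>lo)&(P[...,2]<.1)];r=cv2.minAreaRect((q[:,:2]*1000).astype(np.float32));C.append(r[0]);print(len(q),np.median(q[:,2]),[np.round(x,1) for x in r])
C=np.array(C);d=C[0]-C[1];print('yaw',np.degrees(np.arctan2(d[1],d[0])),np.hypot(*d))
b=(S<60)&(P[...,2]>.047)&(P[...,2]<.06)&reg
q=P[b];print('basin',[np.round(x,1) for x in cv2.minAreaRect((q[:,:2]*1000).astype(np.float32))],np.median(q[:,2]))
go([C[0][0]/1000,C[0][1]/1000,.2],10.5)
E
```

```text
445 0.07894893655324436 [array([523.3, 324. ]), array([ 9.1, 70.9]), np.float64(9.7)]
405 0.05099726924041603 [array([395.5, 302.6]), array([10.6, 68.7]), np.float64(10.0)]
yaw 9.520685738198662 129.60364865693336
basin [array([497.8, 318. ]), array([239.3, 134.4]), np.float64(10.8)] 0.0542831394641429
turn(rad) [-0.0073  0.0008  0.0001] shift after turn [ 111.   -16.6 -111.3]
turn(rad) [ 3.1343e+00  1.0000e-04 -1.2000e-03] shift after turn [111.   16.6 111.3]
shift now [ 111.   -17.4 -111.3]
pos [0.5599 0.2176 0.311 ] F [ 0.1 -0.2  0.4] grip 0.994 t 4.2
[[ 0.     0.985  0.175]
 [-0.001  0.175 -0.985]
 [-1.    -0.     0.001]]
```

```bash
python3 -m handwheel '0 -9 -50 0 0 0 85; 20 -8 -50 0 0 0 85; 45 0 -11 0 0 0 85; 45 0 0 0 0 0 85; 45 0 0 0 0 0 85; 0 0 0 0 0 0 85; 0 0 0 0 0 0 85' 
python3 - <<'E'
from h import *
o=manip.get_obs();c=cams.camera('wrist');T=pose(c,o);P=cloud(c,T);np.savez('w3.npz',P=P,col=c['color'])
cv2.imwrite('pics/w3.png',c['color'])
go([.5238,.3235,.053],9.8)
E
```

```text
clock: 4.9
position: [0.5256, 0.3189, 0.1588]
ee_rot: [0.454, 0.542, -0.455, 0.542]
ft_force: [0.1, 0.9, 1.3]
grip_width: 0.996
turn(rad) [ 0.0043 -0.0007 -0.0023] shift after turn [107.3  -1.7  -3.9]
turn(rad) [-3.1372e+00  3.6000e-03 -1.0000e-03] shift after turn [107.3   1.7   3.9]
shift now [107.3  -1.9  -3.8]
pos [0.5261 0.3199 0.1603] F [-0.1  0.1  0.9] grip 0.991 t 4.95
[[ 0.002  0.985  0.174]
 [ 0.001  0.174 -0.985]
 [-1.     0.002 -0.001]]
```

View pics/w3.png

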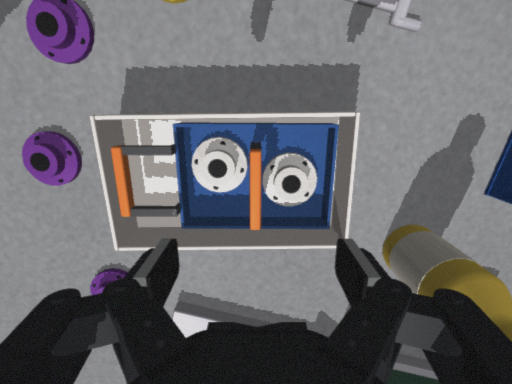

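The handle is at column 256, centred between the fingers. The housings are at (219,165) and (290,180), in their compartments. I'll go down and grip.

```bash
python3 -m handwheel '35 -1 -2 0 0 0 85; 30 -1 -2 0 0 0 85; 25 0 0 0 0 0 85; 15 0 0 0 0 0 85; 2 0 0 0 0 0 85; 0 0 0 0 0 0 85' 
python3 - <<'E'
from h import *
go([.5238,.3235,.053],9.8)
E
```

```text
clock: 5.55
position: [0.5228, 0.3244, 0.0526]
ee_rot: [0.455, 0.542, -0.453, 0.543]
ft_force: [-0.0, 0.0, 0.4]
grip_width: 0.996
turn(rad) [ 0.006  -0.0006 -0.0019] shift after turn [-0.4  0.8  1.1]
turn(rad) [-3.1356e+00  3.0000e-03 -1.0000e-03] shift after turn [-0.4 -0.8 -1.1]
shift now [-0.4  0.8  1.1]
pos [0.5228 0.3244 0.0526] F [-0.   0.   0.4] grip 0.996 t 5.55
[[ 0.002  0.984  0.176]
 [ 0.001  0.176 -0.984]
 [-1.     0.002 -0.001]]
```

```bash
python3 -m handwheel '0 0 0 0 0 0 40; 0 0 0 0 0 0 20; 0 0 0 0 0 0 0; 0 0 0 0 0 0 0; 0 0 0 0 0 0 0; 0 0 0 0 0 0 0; 0 0 0 0 0 0 0; 0 0 0 0 0 0 0' 100
python3 -m handwheel '0 0 0 0 0 0 0; 0 0 0 0 0 0 0;-2 0 0 0 0 0 0; -4 0 0 0 0 0 0;-4 0 0 0 0 0 0;0 0 0 0 0 0 0' 
```

```text
clock: 6.35
position: [0.5222, 0.3241, 0.0514]
ee_rot: [0.454, 0.542, -0.453, 0.543]
ft_force: [0.9, -1.5, 5.0]
grip_width: 0.099
clock: 6.95
position: [0.5217, 0.324, 0.0611]
ee_rot: [0.454, 0.542, -0.454, 0.542]
ft_force: [0.6, 1.0, -7.2]
grip_width: 0.098
```

```bash
python3 -m handwheel '-10 0 0 0 0 0 0; -20 0 0 0 0 0 0;-25 0 0 0 0 0 0; -30 0 0 0 0 0 0;-25 0 0 0 0 0 0;-20 0 0 0 0 0 0;-10 0 0 0 0 0 0;0 0 0 0 0 0 0' 
python3 - <<'E'
from h import *
o=manip.get_obs();c=cams.camera('wrist');cv2.imwrite('pics/w4.png',c['color'])
s=cams.camera('scene');cv2.imwrite('pics/s4.png',cv2.resize(s['color'][100:300,220:420],None,fx=3,fy=3))
a=np.radians(-6.1);ex=np.array([np.cos(a),np.sin(a)]);p=np.array([.662,.026])-.105*ex
print(p);go([*p,.2],-6.1)
E
```

```text
clock: 7.75
position: [0.5222, 0.3245, 0.2024]
ee_rot: [0.454, 0.542, -0.453, 0.543]
ft_force: [-0.6, 0.9, -7.4]
grip_width: 0.094
[0.55759452 0.03715773]
turn(rad) [0.2841 0.0008 0.0009] shift after turn [ -0.   66.4 281. ]
turn(rad) [-2.8575e+00 -1.3000e-03  1.2000e-03] shift after turn [  -0.   -66.4 -281. ]
shift now [ 2.000e-01 -1.510e+01  2.884e+02]
pos [0.5215 0.3236 0.2   ] F [-0.3  0.4 -7.7] grip 0.1 t 7.85
[[-0.001  0.984  0.177]
 [-0.001  0.177 -0.984]
 [-1.    -0.001  0.001]]
```

View pics/w4.png

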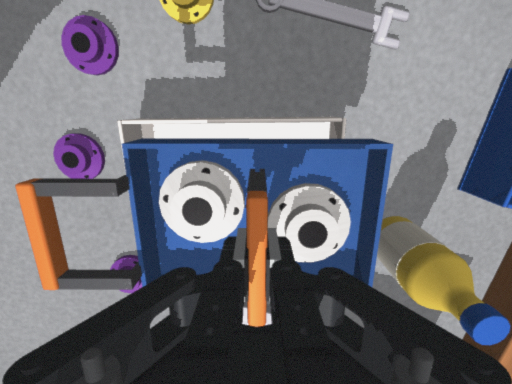

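View pics/s4.png

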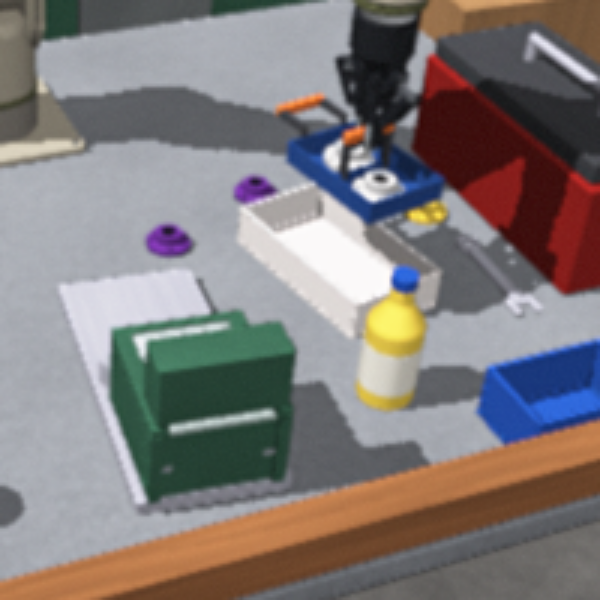

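The tray hangs level and clear of the basin, with both housings seated at (200,205) and (312,232). I'll carry it to the shelf.

```bash
python3 -m handwheel '0 0 10 0.02 0 0 0; 0 0 20 0.04 0 0 0; 0 2 30 0.05 0 0 0; 0 4 30 0.05 0 0 0; 0 5 30 0.05 0 0 0; 0 5 30 0.04 0 0 0; 0 5 30 0.03 0 0 0; 0 5 30 0.004 0 0 0' 
python3 -m handwheel '0 5 30 0 0 0 0; 0 4 20 0 0 0 0; 0 2 10 0 0 0 0; 0 0 5 0 0 0 0; 0 0 0 0 0 0 0; 0 0 0 0 0 0 0'
python3 - <<'E'
from h import *
o=manip.get_obs();c=cams.camera('wrist');cv2.imwrite('pics/w5.png',c['color'])
s=cams.camera('top');P=cloud(s,pose(s));np.savez('t5.npz',P=P,col=s['color']);cv2.imwrite('pics/t5.png',cv2.resize(s['color'][40:260,130:330],None,fx=2.7,fy=2.7))
a=np.radians(-6.1);ex=np.array([np.cos(a),np.sin(a)]);p=np.array([.662,.026])-.105*ex
go([*p,.2],-6.1)
E
```

```text
clock: 8.65
position: [0.552, 0.1122, 0.1999]
ee_rot: [-0.526, -0.472, 0.527, -0.472]
ft_force: [1.2, 0.3, -7.1]
grip_width: 0.097
clock: 9.25
position: [0.5563, 0.0501, 0.2008]
ee_rot: [0.526, 0.473, -0.525, 0.473]
ft_force: [0.4, 1.6, -6.2]
grip_width: 0.095
turn(rad) [ 0.002  -0.0004  0.    ] shift after turn [ 1.   2.6 12.8]
turn(rad) [-3.1396e+00 -0.0000e+00 -7.0000e-04] shift after turn [  1.   -2.6 -12.8]
shift now [ 0.9  2.6 12.8]
pos [0.5564 0.0501 0.201 ] F [ 0.5  0.1 -7.4] grip 0.095 t 9.35
[[ 0.     0.995 -0.104]
 [ 0.    -0.104 -0.995]
 [-1.    -0.    -0.   ]]
```

View pics/w5.png

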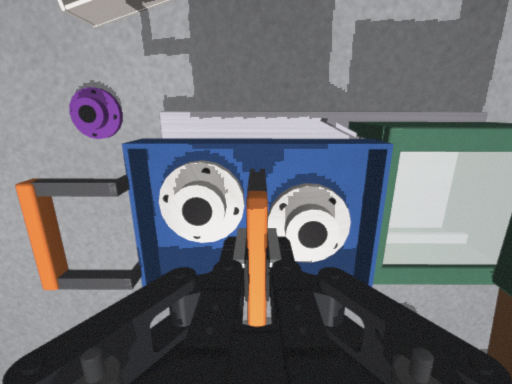

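View pics/t5.png

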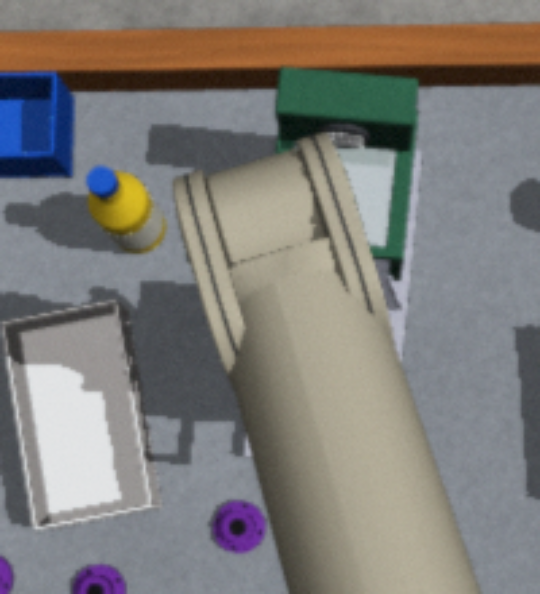

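```bash
python3 -m handwheel '0 1 6 0.002 0 0 0; 10 1 5 0 0 0 0; 20 1 1 0 0 0 0; 30 0 0 0 0 0 0; 30 0 0 0 0 0 0; 20 0 0 0 0 0 0; 10 0 0 0 0 0 0; 4 0 0 0 0 0 0' 
python3 -m handwheel '2 0 0 0 0 0 0;0 0 0 0 0 0 0;0 0 0 0 0 0 0' 
python3 - <<'E'
from h import *
a=np.radians(-6.1);ex=np.array([np.cos(a),np.sin(a)]);p=np.array([.662,.026])-.105*ex
go([*p,.068],-6.1)
E
```

```text
clock: 10.15
position: [0.5577, 0.036, 0.0758]
ee_rot: [-0.526, -0.472, 0.527, -0.472]
ft_force: [0.1, -0.4, -6.4]
grip_width: 0.097
clock: 10.45
position: [0.5589, 0.0365, 0.0759]
ee_rot: [0.527, 0.472, -0.526, 0.473]
ft_force: [-0.7, -0.4, -6.9]
grip_width: 0.095
turn(rad) [-0.002  -0.0001 -0.0016] shift after turn [ 7.9 -1.3 -0.6]
turn(rad) [ 3.1396e+00 -2.5000e-03  1.0000e-04] shift after turn [7.9 1.3 0.6]
shift now [ 7.9 -1.4 -0.5]
pos [0.5589 0.0365 0.0759] F [-0.7 -0.4 -6.9] grip 0.095 t 10.45
[[ 0.002  0.994 -0.108]
 [-0.    -0.108 -0.994]
 [-1.     0.002 -0.   ]]
```

```bash
python3 -m handwheel '3 0 -0.5 0 0 0 0;2 0 0 0 0 0 0;1 0 0 0 0 0 0;0 0 0 0 0 0 0' ; python3 -m handwheel '1 0 0 0 0 0 0;1 0 0 0 0 0 0;0 0 0 0 0 0 0' 
```

```text
clock: 10.85
position: [0.5582, 0.0369, 0.0687]
ee_rot: [-0.526, -0.472, 0.526, -0.472]
ft_force: [1.4, -0.6, -7.0]
grip_width: 0.099
clock: 11.15
position: [0.5585, 0.0369, 0.0674]
ee_rot: [0.526, 0.472, -0.526, 0.472]
ft_force: [-1.5, -0.7, -1.1]
grip_width: 0.094
```

```bash
python3 -m handwheel '0.5 0 0 0 0 0 0;0 0 0 0 0 0 0' ; python3 -m handwheel '0 0 0 0 0 0 15;0 0 0 0 0 0 30;0 0 0 0 0 0 50;0 0 0 0 0 0 60;0 0 0 0 0 0 60;0 0 0 0 0 0 60'
python3 -m handwheel '-10 0 0 0 0 0 60;-30 0 0 0 0 0 60;-40 0 0 0 0 0 60;-40 0 0 0 0 0 60;-30 0 0 0 0 0 60;0 -20 0 0 0 0 60;0 -40 0 0 0 0 60;0 -40 0 0 0 0 60'
python3 -m handwheel '0 -20 0 0 0 0 60;0 0 0 0 0 0 40;0 0 0 0 0 0 40'
python3 - <<'E'
from h import *
o=manip.get_obs();c=cams.camera('wrist');T=pose(c,o);P=cloud(c,T);np.savez('w6.npz',P=P,col=c['color'])
cv2.imwrite('pics/w6.png',c['color']);go([.43,.05,.2],-6.1)
E
```

```text
clock: 11.35
position: [0.5586, 0.0369, 0.0674]
ee_rot: [0.526, 0.472, -0.526, 0.472]
ft_force: [-3.3, -0.5, 5.6]
grip_width: 0.101
clock: 11.95
position: [0.5583, 0.037, 0.0664]
ee_rot: [0.526, 0.472, -0.526, 0.472]
ft_force: [-0.2, 0.3, 0.9]
grip_width: 0.7
clock: 12.75
position: [0.4579, 0.0482, 0.2169]
ee_rot: [0.527, 0.472, -0.526, 0.472]
ft_force: [-0.8, 0.5, 1.2]
grip_width: 0.706
clock: 13.05
position: [0.4393, 0.0498, 0.2173]
ee_rot: [0.527, 0.472, -0.526, 0.473]
ft_force: [0.8, -0.6, -0.3]
grip_width: 0.467
turn(rad) [-0.002   0.0001 -0.0014] shift after turn [17.1 -9.6  0.9]
turn(rad) [ 3.1396e+00 -2.1000e-03 -2.0000e-04] shift after turn [17.1  9.6 -0.9]
shift now [17.1 -9.6  0.9]
pos [0.4397 0.0498 0.2171] F [1.  0.7 0.5] grip 0.469 t 13.1
[[ 0.001  0.994 -0.108]
 [-0.    -0.108 -0.994]
 [-1.     0.001  0.   ]]
```

View pics/w6.png

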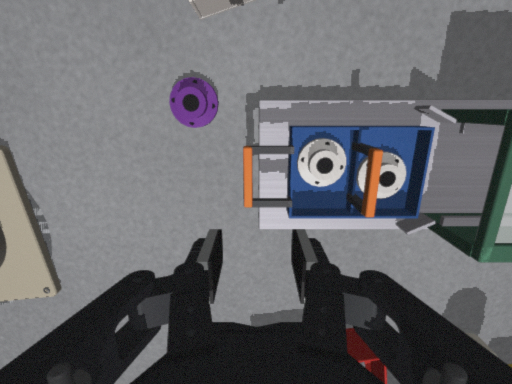

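The tray stands free on the shelf, aligned with it, with both housings seated at (322,163) and (383,176). The pull is at (248,177) and the mouth flares are at (440,115) and (417,222).

```bash
python3 - <<'E'
from h import *
d=np.load('w6.npz');P=d['P'];hsv=cv2.cvtColor(d['col'],cv2.COLOR_BGR2HSV);H,S,V=cv2.split(hsv);v,u=np.mgrid[:384,:512]
g=(H>4)&(H<17)&(S>120)&(V>100)&(v>130)&(v<225)
C=[]
a=np.radians(-6.1);ex=np.array([np.cos(a),np.sin(a)]);ey=np.array([-ex[1],ex[0]]);O=np.array([.662,.026])
for a_,b,lo in((350,395,.085),(235,260,.058)):
    q=P[g&(u>a_)&(u<b)&(P[...,2]>lo)&(P[...,2]<.12)];r=cv2.minAreaRect((q[:,:2]*1000).astype(np.float32));c=np.array(r[0])/1000;C.append(c);print(len(q),np.median(q[:,2]),[np.round(x,1) for x in r],'dryer frame',((c-O)@ex).round(4),((c-O)@ey).round(4))
dd=C[0]-C[1];print('yaw',np.degrees(np.arctan2(dd[1],dd[0])),np.hypot(*dd))
# shelf edges
q=P[(P[...,2]>.014)&(P[...,2]<.026)&(u>255)&(u<430)&(v>95)&(v<235)][:,:2];print('shelf',np.percentile((q-O)@ex,[.3,99]).round(4),np.percentile((q-O)@ey,[.3,99.7]).round(4))
go([*C[1],.041],-6.1)
E
```

```text
634 0.09488977656283307 [array([558.6,  37.8]), array([70.3, 10.2]), np.float64(83.7)] dryer frame -0.1041 0.0007
496 0.06703958929737205 [array([429.9,  51.8]), array([68.8,  9.3]), np.float64(84.3)] dryer frame -0.2336 0.001
yaw -6.220594578601422 0.12944769400881412
shelf [-0.2203  0.0011] [-0.0831  0.0843]
turn(rad) [-0.002   0.0001 -0.0014] shift after turn [176.1  -9.9  -0.9]
turn(rad) [ 3.1396e+00 -2.1000e-03 -2.0000e-04] shift after turn [176.1   9.9   0.9]
shift now [176.1 -10.2  -0.9]
pos [0.4397 0.0498 0.2171] F [1.  0.7 0.5] grip 0.469 t 13.1
[[ 0.001  0.994 -0.108]
 [-0.    -0.108 -0.994]
 [-1.     0.001  0.   ]]
```

```bash
python3 -m handwheel '15 -5 -1 0 0 0 40;30 -5 0 0 0 0 40;40 0 0 0 0 0 40;40 0 0 0 0 0 40;28 0 0 0 0 0 40;14 0 0 0 0 0 40;6 0 0 0 0 0 40;0 0 0 0 0 0 40'
python3 - <<'E'
from h import *
o=manip.get_obs();c=cams.camera('wrist');cv2.imwrite('pics/w7.png',c['color']);go([.4299,.0518,.042],-6.1)
E
```

```text
clock: 13.9
position: [0.4293, 0.0522, 0.043]
ee_rot: [-0.526, -0.473, 0.526, -0.472]
ft_force: [0.4, -0.5, -0.3]
grip_width: 0.465
turn(rad) [-0.0019 -0.0006  0.0001] shift after turn [1.7 0.2 0.4]
turn(rad) [3.1397e+00 2.0000e-04 9.0000e-04] shift after turn [ 1.7 -0.2 -0.4]
shift now [1.7 0.2 0.4]
pos [0.4297 0.0522 0.0437] F [-0.1 -0.2  0.3] grip 0.469 t 13.95
[[-0.     0.994 -0.108]
 [ 0.001 -0.108 -0.994]
 [-1.    -0.    -0.001]]
```

View pics/w7.png

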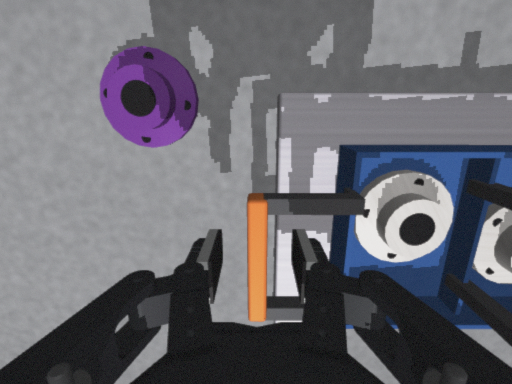

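The bar is at column 257, midway between the fingers, and the inner finger is clear of the wall. I'll grip it and slide.

```bash
python3 -m handwheel '0 0 0 0 0 0 15;0 0 0 0 0 0 0;0 0 0 0 0 0 0;0 0 0 0 0 0 0;0 0 0 0 0 0 0' 50
python3 -m handwheel '0 2 0 0 0 0 0;0 6 0 0 0 0 0;0 10 0 0 0 0 0;0 10 0 0 0 0 0;0 10 0 0 0 0 0;0 10 0 0 0 0 0' 
python3 - <<'E'
from h import *
o=manip.get_obs();c=cams.camera('wrist');cv2.imwrite('pics/w8.png',c['color']);go([.4299,.0518,.042],-6.1)
E
```

```text
clock: 14.45
position: [0.4297, 0.052, 0.0444]
ee_rot: [0.527, 0.472, -0.526, 0.473]
ft_force: [-1.5, -0.5, 7.6]
grip_width: 0.104
clock: 15.05
position: [0.4731, 0.0478, 0.0441]
ee_rot: [-0.523, -0.474, 0.529, -0.471]
ft_force: [-28.6, 2.7, 32.9]
grip_width: 0.102
turn(rad) [-0.0011  0.0016  0.0054] shift after turn [  2.4 -45.5   0.6]
turn(rad) [ 3.1405e+00  8.5000e-03 -2.5000e-03] shift after turn [ 2.4 45.5 -0.6]
shift now [  2.6 -45.5   0.7]
pos [0.4752 0.0476 0.0444] F [-16.4   2.1  19.7] grip 0.104 t 15.1
[[-0.006  0.994 -0.107]
 [-0.001 -0.107 -0.994]
 [-1.    -0.005  0.002]]
```

View pics/w8.png

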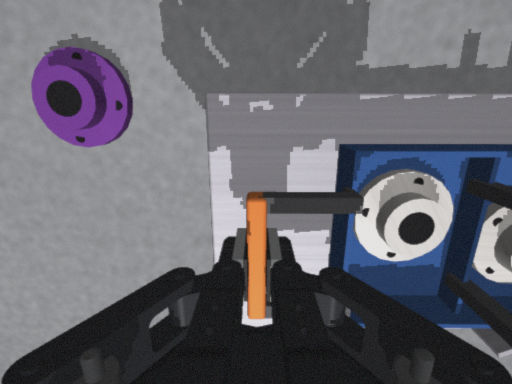

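```bash
python3 -m handwheel '0 0 0 0 0 0 0;0 0 0 0 0 0 0;0 0 0 0 0 0 0'; python3 -m handwheel '-1 0 0 0 0 0 0;0 0 0 0 0 0 0;0 0 0 0 0 0 0'
python3 - <<'E'
from h import *
o=manip.get_obs();print(o['torque']);go([.4299,.0518,.042],-6.1)
E
```

```text
clock: 15.4
position: [0.4752, 0.0476, 0.0443]
ee_rot: [-0.525, -0.473, 0.527, -0.472]
ft_force: [-14.2, 2.3, 18.5]
grip_width: 0.103
clock: 15.7
position: [0.4762, 0.0469, 0.0444]
ee_rot: [-0.526, -0.472, 0.527, -0.472]
ft_force: [-6.7, 1.1, 3.1]
grip_width: 0.105
[0.19588526 1.18502344 0.12345882]
turn(rad) [-0.0017  0.0005  0.0011] shift after turn [  2.4 -46.6   0. ]
turn(rad) [ 3.1399e+00  1.8000e-03 -7.0000e-04] shift after turn [ 2.4 46.6 -0. ]
shift now [  2.5 -46.5   0.1]
pos [0.4762 0.0469 0.0444] F [-6.7  1.1  3.1] grip 0.105 t 15.7
[[-0.001  0.994 -0.108]
 [-0.    -0.108 -0.994]
 [-1.    -0.001  0.   ]]
```

```bash
python3 -m handwheel '-0.3 4 0 0 0 0 0;0 8 0 0 0 0 0;0 8 0 0 0 0 0;0 8 0 0 0 0 0;0 8 0 0 0 0 0;0 4 0 0 0 0 0;0 0 0 0 0 0 0' 20
python3 - <<'E'
from h import *
o=manip.get_obs();print(o['torque']);go([.4299,.0518,.042],-6.1)
E
```

```text
clock: 16.4
position: [0.5179, 0.0423, 0.0448]
ee_rot: [0.527, 0.472, -0.526, 0.472]
ft_force: [2.6, -0.1, -3.8]
grip_width: 0.103
[-0.14174479 -0.46888017 -0.10142021]
turn(rad) [-0.0024 -0.0005 -0.0015] shift after turn [  2.8 -88.5  -0.1]
turn(rad) [ 3.1392e+00 -2.4000e-03  8.0000e-04] shift after turn [ 2.8 88.5  0.1]
shift now [  2.7 -88.5   0.1]
pos [0.5179 0.0423 0.0448] F [ 2.6 -0.1 -3.8] grip 0.103 t 16.4
[[ 0.002  0.994 -0.109]
 [ 0.    -0.109 -0.994]
 [-1.     0.002 -0.001]]
```

```bash
python3 -m handwheel '0.2 4 0 0 0 0 0;0 8 0 0 0 0 0;0 8 0 0 0 0 0;0 8 0 0 0 0 0;0 8 0 0 0 0 0;0 8 0 0 0 0 0;0 4 0 0 0 0 0;0 0 0 0 0 0 0'
python3 - <<'E'
from h import *
o=manip.get_obs();c=cams.camera('wrist');cv2.imwrite('pics/w9.png',c['color']);go([.4299,.0518,.042],-6.1)
E
```

```text
clock: 17.2
position: [0.5656, 0.0371, 0.0446]
ee_rot: [0.527, 0.472, -0.526, 0.472]
ft_force: [1.9, -0.9, -3.4]
grip_width: 0.105
turn(rad) [-0.0022 -0.0004 -0.0021] shift after turn [   2.8 -136.4   -0.2]
turn(rad) [ 3.1394e+00 -3.4000e-03  7.0000e-04] shift after turn [  2.8 136.4   0.2]
shift now [ 2.500e+00 -1.364e+02  1.000e-01]
pos [0.5655 0.0371 0.0448] F [ 3.2 -0.6 -4.5] grip 0.104 t 17.25
[[ 0.002  0.994 -0.108]
 [ 0.    -0.108 -0.994]
 [-1.     0.002 -0.   ]]
```

View pics/w9.png

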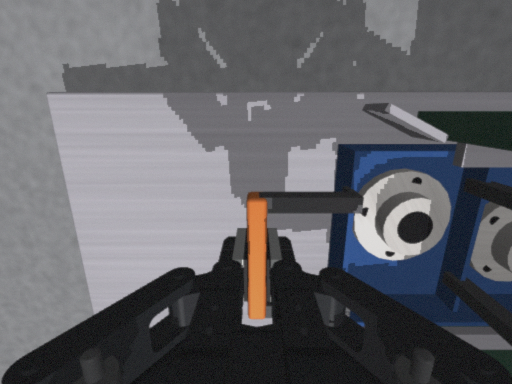

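The tray is going in straight, with the housings seated. About 22 mm remain, which I'll cover slowly.

```bash
python3 -m handwheel '0 4 0 0 0 0 0;0 4 0 0 0 0 0;0 4 0 0 0 0 0;0 4 0 0 0 0 0;0 2 0 0 0 0 0;0 0 0 0 0 0 0'
python3 -m handwheel '0 1 0 0 0 0 0;0 1 0 0 0 0 0;0 0 0 0 0 0 0'
python3 -m handwheel '0 1 0 0 0 0 0;0 0 0 0 0 0 0'
```

```text
clock: 17.85
position: [0.5822, 0.0354, 0.0445]
ee_rot: [-0.526, -0.472, 0.526, -0.472]
ft_force: [-2.9, 1.0, -1.6]
grip_width: 0.103
clock: 18.15
position: [0.584, 0.0352, 0.0445]
ee_rot: [-0.526, -0.472, 0.526, -0.472]
ft_force: [-4.3, 0.2, -0.6]
grip_width: 0.106
clock: 18.35
position: [0.5851, 0.0351, 0.0445]
ee_rot: [-0.526, -0.472, 0.526, -0.472]
ft_force: [-3.0, 0.3, -0.7]
grip_width: 0.104
```

```bash
for i in 1 ; do python3 -m handwheel '0 1 0 0 0 0 0;0 1 0 0 0 0 0;0 0 0 0 0 0 0'; done; python3 -m handwheel '0 1 0 0 0 0 0;0 0 0 0 0 0 0'
```

```text
clock: 18.65
position: [0.5864, 0.0349, 0.0445]
ee_rot: [-0.526, -0.473, 0.527, -0.472]
ft_force: [-8.4, 0.7, 2.3]
grip_width: 0.102
clock: 18.85
position: [0.5865, 0.0349, 0.0445]
ee_rot: [-0.525, -0.473, 0.527, -0.472]
ft_force: [-14.4, -0.4, 7.6]
grip_width: 0.104
```

```bash
python3 -m handwheel '0 1 0 0 0 0 0;0 1 0 0 0 0 0;0 0 0 0 0 0 0'; python3 -m handwheel '-0.3 0 0 0 0 0 0;0 0 0 0 0 0 0'
```

```text
clock: 19.15
position: [0.5865, 0.0348, 0.0444]
ee_rot: [-0.524, -0.474, 0.529, -0.471]
ft_force: [-25.6, -0.1, 16.9]
grip_width: 0.104
clock: 19.35
position: [0.5864, 0.0348, 0.0444]
ee_rot: [-0.524, -0.474, 0.528, -0.471]
ft_force: [-23.0, -0.2, 14.7]
grip_width: 0.104
```

```bash
python3 -m handwheel '0 -1 0 0 0 0 0;-0.3 -1 0 0 0 0 0;0 0 0 0 0 0 0'; python3 -m handwheel '0 0 0 0 0 0 15;0 0 0 0 0 0 30;0 0 0 0 0 0 40;0 0 0 0 0 0 40;0 0 0 0 0 0 40'
python3 - <<'E'
from h import *
o=manip.get_obs();c=cams.camera('wrist');cv2.imwrite('pics/w10.png',c['color']);go([.587,.035,.042],-6.1)
E
```

```text
clock: 19.65
position: [0.5864, 0.0348, 0.0445]
ee_rot: [-0.525, -0.473, 0.527, -0.472]
ft_force: [-11.0, 0.8, 0.7]
grip_width: 0.106
clock: 20.15
position: [0.5885, 0.0346, 0.0453]
ee_rot: [0.527, 0.472, -0.526, 0.472]
ft_force: [0.7, -0.1, 0.3]
grip_width: 0.467
turn(rad) [-0.0021 -0.     -0.0005] shift after turn [ 3.3 -1.5 -0.2]
turn(rad) [ 3.1395e+00 -8.0000e-04  0.0000e+00] shift after turn [3.3 1.5 0.2]
shift now [ 3.3 -1.5 -0.2]
pos [0.5885 0.0346 0.0453] F [-0.6 -0.1  0.4] grip 0.469 t 20.2
[[ 0.001  0.994 -0.108]
 [-0.    -0.108 -0.994]
 [-1.     0.001 -0.   ]]
```

View pics/w10.png

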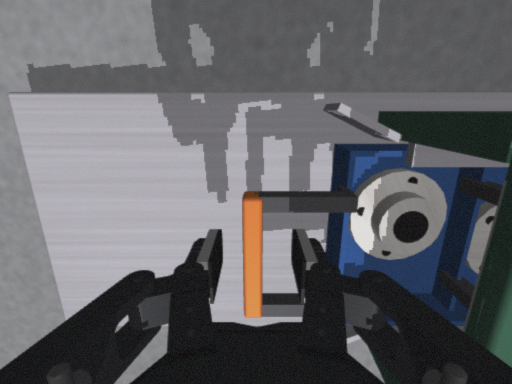

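Released, and the bar is at column 252. I'll go straight up, back off and check the result.

```bash
python3 -m handwheel '-5 -1.5 0 0 0 0 40;-20 0 0 0 0 0 40;-35 0 0 0 0 0 40;-45 0 0 0 0 0 40;-45 0 0 0 0 0 40;-30 -20 0 0 0 0 40;0 -50 0 0 0 0 40;0 -40 0 0 0 0 40'
python3 -m handwheel '0 -20 0 0 0 0 40;0 0 0 0 0 0 40;0 0 0 0 0 0 40'
python3 - <<'E'
from h import *
o=manip.get_obs();c=cams.camera('wrist');T=pose(c,o);P=cloud(c,T);cv2.imwrite('pics/w11.png',c['color'])
s=cams.camera('scene');cv2.imwrite('pics/s11.png',cv2.resize(s['color'][120:300,90:420],None,fx=2.4,fy=2.4))
hsv=cv2.cvtColor(c['color'],cv2.COLOR_BGR2HSV);H,S,V=cv2.split(hsv)
a=np.radians(-6.1);ex=np.array([np.cos(a),np.sin(a)]);ey=np.array([-ex[1],ex[0]]);O=np.array([.662,.026])
g=(H>4)&(H<17)&(S>120)&(V>100)
n,l,st,ce=cv2.connectedComponentsWithStats(g.astype(np.uint8))
for i in range(1,n):
    if st[i,4]>80:
        q=P[l==i];z=np.median(q[:,2]);q=q[abs(q[:,2]-z)<.006];r=cv2.minAreaRect((q[:,:2]*1000).astype(np.float32));cc=np.array(r[0])/1000
        print(ce[i].round(),z,[np.round(x,1) for x in r],((cc-O)@ex).round(4),((cc-O)@ey).round(4))
blue=(H>105)&(H<125)&(S>130)&(P[...,2]>.042)&(P[...,2]<.056)
q=P[blue][:,:2];x=(q-O)@ex;y=(q-O)@ey;k=(abs(y)<.08)&(x>-.2)&(x<.2);print('rim x',np.percentile(x[k],[.5,50,99]).round(4),'y',np.percentile(y[k],[.5,99.5]).round(4))
go([.587,.035,.042],-6.1)
E
```

```text
clock: 21.0
position: [0.4761, 0.0475, 0.226]
ee_rot: [0.527, 0.472, -0.526, 0.473]
ft_force: [-1.5, 0.3, 0.2]
grip_width: 0.467
clock: 21.3
position: [0.4577, 0.0487, 0.2258]
ee_rot: [0.527, 0.472, -0.526, 0.473]
ft_force: [-0.4, 0.3, -0.0]
grip_width: 0.469
[368. 175.] 0.06681899030635724 [array([586.9,  34.6]), array([67.5, 11.8]), np.float64(85.1)] -0.0756 0.0006
rim x [-0.027  -0.0244  0.0514] y [-0.0543  0.0548]
turn(rad) [-0.0022 -0.0003 -0.0004] shift after turn [183.3 129.6   0. ]
turn(rad) [ 3.1394e+00 -7.0000e-04  5.0000e-04] shift after turn [ 183.3 -129.6   -0. ]
shift now [183.4 129.5  -0.2]
pos [0.4582 0.0488 0.2253] F [ 0.6 -0.1 -0.1] grip 0.472 t 21.4
[[ 0.     0.994 -0.108]
 [ 0.    -0.108 -0.994]
 [-1.     0.    -0.   ]]
```

View pics/w11.png

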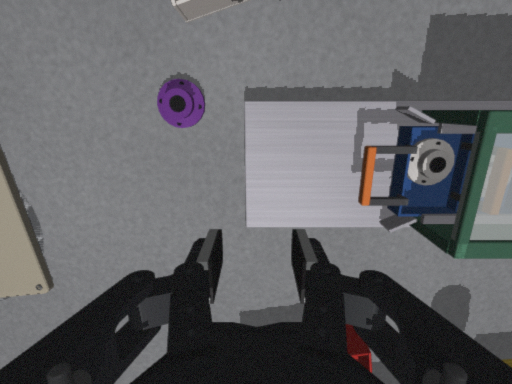

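View pics/s11.png

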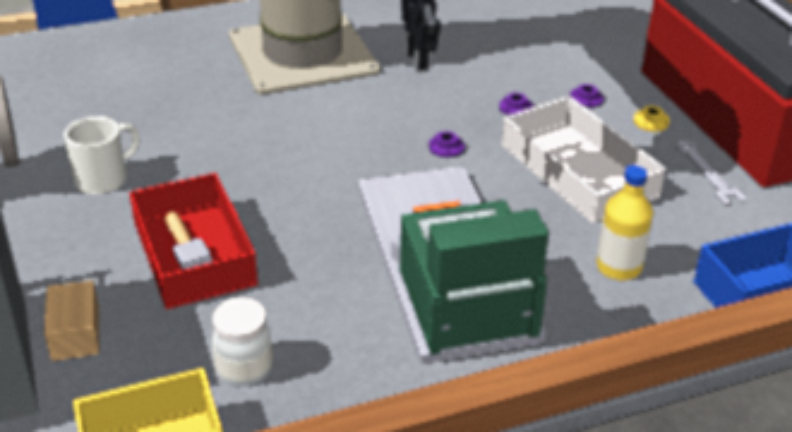

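The pull measures 75.6 mm outside the mouth and the end wall 25, so the tray is home. I'll take one look through the roof at housing_a.

```bash
python3 -m handwheel '-45 0 0 0 0 0 40;-40 30 0 0 0 0 40;0 50 20 0 0 0 40;0 50 20 0 0 0 40;0 50 20 0 0 0 40;0 20 10 0 0 0 40;0 0 0 0 0 0 40;0 0 0 0 0 0 40'
python3 - <<'E'
from h import *
c=cams.camera('wrist');cv2.imwrite('pics/w12.png',c['color']);go([.587,.035,.042],-6.1)
E
```

```text
clock: 22.2
position: [0.6389, -0.0366, 0.3089]
ee_rot: [-0.526, -0.473, 0.526, -0.471]
ft_force: [-0.3, 1.0, 1.5]
grip_width: 0.468
turn(rad) [-0.0011 -0.0009  0.0009] shift after turn [267.6 -58.7 -65.1]
turn(rad) [3.1405e+00 1.4000e-03 1.4000e-03] shift after turn [267.6  58.7  65.1]
shift now [267.8 -58.6 -64.8]
pos [ 0.6385 -0.036   0.3096] F [-0.4 -0.6  0.6] grip 0.47 t 22.25
[[-0.001  0.994 -0.107]
 [ 0.001 -0.107 -0.994]
 [-1.    -0.001 -0.001]]
```

View pics/w12.png

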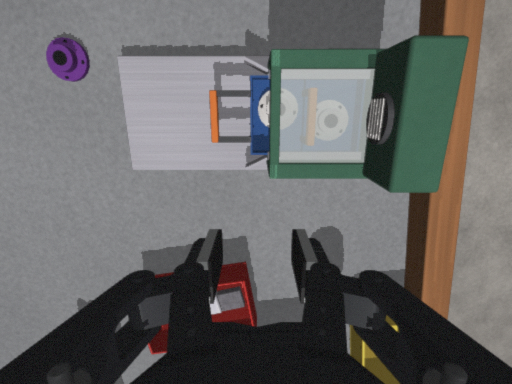

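Both housings show through the roof, one on each side of the handle at (280,108) and (330,121), and the robot is clear. I'll hand in.

```bash
python3 -c "
from workcell import hand_in
print(hand_in())"
```

```text
the job is handed in; nothing more can be done
None
```

The tray is fully home in the drying box with both silver housings still in their compartments, and I handed the job in at about 22 s.

I lifted the tray out of the basin by its carrying handle, set it on the loading shelf and let go. Then I gripped the front pull and slid the tray in until it stopped.

**Seating:** the tray stopped firmly, and pushing a little further moved it no more while the wrist force rose to about 26 N. After release, the front pull measured 75.6 mm outside the mouth against the expected 75. The end wall measured about 25 mm, as expected.

**Housings:** both show through the clear roof, one on each side of the handle.

**Slide force:** early in the slide the wrist force reached about 29 N back and 33 N up, because the tool was pressing the tray down. Raising the tool by 1 mm cleared it, and the force stayed below 10 N until the tray met the stop.

**Bystanders:** by eye, the other things on the bench are where they were. I did not measure their positions again.

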